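Crack open a two-part plaster mould with a wedge

TASK

Loosen the upper half of the plaster mould: pick up the thick wooden wedge by its grip, lay it flat on the mould's apron and push its thin end into the slot under the upper half until that half has just lifted about 5 mm clear of the base. Finish still gripping the wedge in place, so that the wedge carries the upper half; never pry it more than 12 mm, do not push or lift the mould itself with the gripper, and leave the slim wedge and the other things on the bench where they are.

Things in the scene. Friction and masses are not known exactly. Their poses are not given: they have to be found in the camera images.
- mould: Fixed plaster base slab, 270 (x) x 190 (y) x 24 mm; origin at the centre of its underside, on the bench; z up, +x to the back. The upper half, a block 140 x 170 x 60 mm, stands on it from x = -30 to +110 mm (top 84 mm over the bench when closed) and can only rise straight up on two pins. The bare slab in front of it, x = -135 to -30 mm, is the apron. Position and yaw vary.
- slot_mouth (a point): Point on the apron's surface (24 mm over the bench) at the mid-width of the slot's mouth, in the plane of the upper half's front face; axes as the mould's. The slot is cut in the underside of the upper half: 60 mm wide, 9 mm high while closed, open to the front (-x), 90 mm deep towards +x.
- mould_top (a joint): Height in m by which the upper half stands clear of the base: 0 = closed, resting on it; up to 0.04. It weighs 0.38 to 0.77 kg, rubs on its pins with about 1 N, and sinks back by itself when nothing carries it.
- top_front_edge (a point): Middle of the upper half's upper front edge, 60 mm above its underside; moves up with the upper half.
- wedge: Thick wedge, loose, pale wood, 75 g, 132 mm long (x), 30 mm wide (y); origin: centre of its underside. Top slopes from 3 mm high at x = +66 (thin end) to 23 mm at x = -34 mm. From x = -66 to -34 stands a grip block 32 x 30 mm, 60 mm high, to pinch across y from above. It lies on the bench left or right of the mould, thin end roughly away from the robot.
- wedge_tip (a point): Middle of the thick wedge's thin end, at its underside (wedge x = +66 mm). With the wedge flat on the apron it meets the upper half with 30 mm pushed in; each 5 mm beyond lifts it 1 mm (about 55 mm in for 5 mm), taking up to about 15 N.
- wedge_grip (a point): Grip point in the thick wedge's grip block: wedge x = -50 mm, 38 mm above its underside.
- slim_wedge: Slim wedge, a bystander, too thin for this job: same wood, length and width, but its slope ends at 9 mm and its grip block is 40 mm high. Origin at the centre of its underside. It lies on the other side of the mould.
- pot_lid: Small cream teapot lid with a knob, 60 mm across, 39 mm high; bystander.
- jug: Cream mug-like jug, 72 mm across, 85 mm high, with a handle; bystander.
- rib: Flat wooden potter's rib, about 45 x 75 x 6 mm; bystander in front of the robot.
- slip_brush: Brush 170 mm long lying in front of the robot; bystander.
- casting_puck: White plaster disc 60 mm across, 22 mm high; bystander.

How it is judged:
By the outcome, as a careful person would: the job done as asked, in the order asked, and still so for the second after the job is handed in, while the arm keeps its last pose, push and grip.
It also fails if it takes over 43 s, if anything falls off the work surface, if the arm or the gripper's body presses on something with over 40 N, if the wrist force passes 120 N, or if a joint passes its speed limit or range.

ROBOT

A 6-joint arm with a two-finger parallel gripper is mounted at the origin on the work surface. World frame = base frame: x ahead of the robot, y to its left, z up, the work surface at z = 0. Lengths are in m, angles in rad, forces in N, time in s.
With the tool pointing down it reaches from about 0.25 to 0.725 m from the base axis. Payload 4 kg.
Tool frame: the origin (TCP) lies on the front face of the gripper's body, between the roots of the fingers; the fingertips stand 73 mm ahead of it and the grasp point (between the pads) lies 54 mm ahead of it (bot.hold_point_z is the distance from the TCP to the grasp point, in m); z points along the fingers, y is the direction in which the jaws open and shut (so a half turn about z gives the same grasp; the last joint's range is limited). The gripper opens to 85 mm and grips with 20 to 120 N. Pads are 22 mm wide; open, the fingers measure 114 mm over their backs; the gripper's body (76 mm by 85 mm) begins 54 mm behind the grasp point. The pads swing forward as they close: fully open they stand 13 mm farther back than shut.
Start: joints at [1.239, 0.241, 0.005, 1.335, 0, 1.571], TCP at [0.163, 0.473, 0.304] pointing down, gripper open.
Joint ranges: [-2.72, 2.72], [-1.05, 1.87], [-1.09, 1.28], [-1.99, 2.15], [-1.42, 1.44], [-3.14, 3.14]. Speed limits (rad/s): [2.79, 2.79, 3.14, 3.14, 3.14, 3.14].

INTERFACE

Orientations are given as a 3x3 rotation matrix whose columns are the frame's x, y, z axes.
In Python, from bench import bot gives the robot as it stands. The module is installed in compiled form; this text tells all that it offers. Calls block until the motion is done:
- bot.goto(position, orientation): joint-space move of the TCP to a pose.
- bot.servo_line(position, frame=None, rate=0.15): straight line of the TCP; frame=None keeps the orientation; rate is the mean speed in m/s.
- bot.movej(angles): joint-space move.
- bot.set_gripper(opening): opening from 0.0 (shut) to 1.0 (fully open); the grip force is fixed at half the most; returns when the fingers have stopped.
- bot.hold(seconds).
- bot.solve_ik(position, orientation): joint angles nearest the present ones, or None.
- bot.sense(): the state.
- bot.get_image(name): name is "scene" or "top" or "wrist"; returns a dict with "color" (400x640x3 uint8, red, green, blue), "K" (3x3 intrinsics, pixels), "R" (3x3) and "t" (3): a world point X has camera coordinates R X + t; the wrist camera has in their place "hand_eye" (4x4, takes a point from camera to tool coordinates, whose origin is the TCP and whose axes are the flange's). Camera axes: x right, y down, z forward; pixel columns grow to the right and rows downward; lengths in m; the calibration is good to about 2 mm. A picture is of the moment at which its call begins: read the wrist's pose just before it. There is no depth.
A pose or a line that the arm cannot do raises bot.PlanningError and nothing moves.
- bot.finish_job(): hands the job in, once; it reports no verdict.
The state is a dict: "time": time; "q": joint angles; "qvel": joint speeds; "joint_torque": joint torques, N m; "eef_pos": TCP position; "orientation": TCP orientation; "contact_force": force on the tool from outside, world axes, zero at the start; "wrist_torque": the same for the moment, N m; "width": opening from 0.0 (shut) to 1.0 (fully open).
Only numpy, scipy, OpenCV 4.12 (cv2) and the standard library are available. Lean on these libraries where they do the work, as an engineer would, in place of code of your own. Each camera call takes 0.05 s, during which the arm holds its last target. There are 200 camera calls.

## Working session

There is one attempt and no reset: what is moved stays moved. The work goes in short steps, each a Python script; the robot and the scene stay as the last script left them, time stands still between calls to the robot, and variables do not carry over. Pictures are saved under pics/ and viewed, about 8 in all and at most 12, crops included, and the job is handed in when it is done.

```bash
mkdir -p pics; python3 - <<'E'
from bench import bot
import cv2,pickle
d={}
for n in("top","scene"):
    i=bot.get_image(n);d[n]=i;cv2.imwrite(f"pics/{n}0.png",i["color"][:,:,::-1])
    print(n,i["K"].tolist(),i["R"].round(3).tolist(),i["t"])
pickle.dump(d,open("im0.pkl","wb"))
s=bot.sense();print(s["time"],s["contact_force"],s["orientation"].round(3) if hasattr(s["orientation"],"round") else s["orientation"])
E
```

```text
top [[405.18788095068857, 0.0, 326.56927588283685], [0.0, 405.18788095068857, 200.0953000721006], [0.0, 0.0, 1.0]] [[-0.004, -1.0, -0.01], [-0.985, 0.006, -0.17], [0.17, 0.01, -0.985]] [0.05402438 0.5542145  1.18541815]
scene [[372.49481715778757, 0.0, 308.35683321504195], [0.0, 372.49481715778757, 197.70669115755396], [0.0, 0.0, 1.0]] [[0.058, 0.998, 0.016], [0.833, -0.04, -0.552], [-0.55, 0.045, -0.834]] [-0.07355476 -0.40765792  1.49673493]
0.1 [-0.32699238  0.72639826 -0.27487843] [[-0.945  0.326 -0.001]
 [ 0.326  0.945 -0.002]
 [-0.    -0.002 -1.   ]]
```

View pics/top0.png

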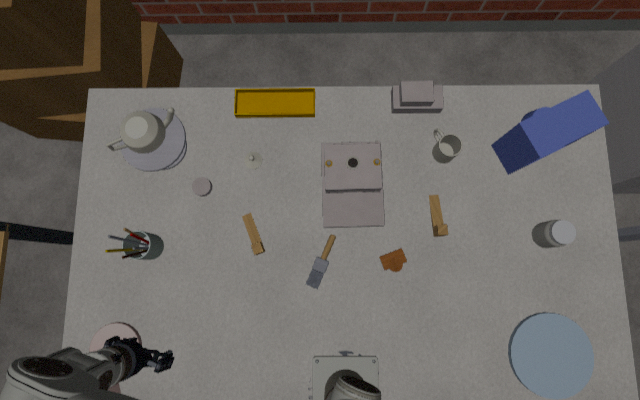

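View pics/scene0.png

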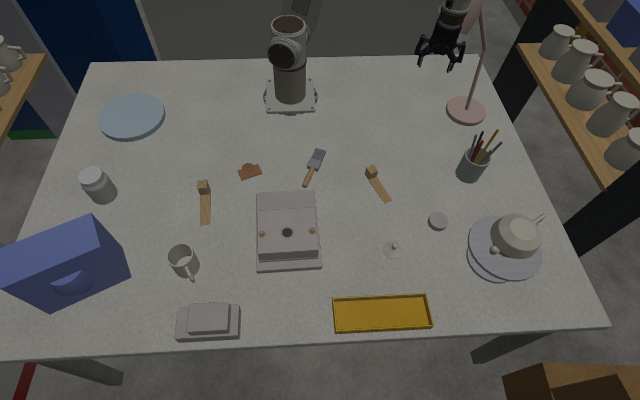

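Top: mould at (352,185), one wedge at (253,235) and the other at (438,215). The scene view shows the same wedges at (378,183) and (204,202). I'll enlarge these to tell which is thick.

```bash
python3 - <<'E'
import cv2,pickle,numpy as np
d=pickle.load(open("im0.pkl","rb"))
def crop(n,u,v,h,s):
    return cv2.resize(d[n]["color"][v-h:v+h,u-h:u+h,::-1],(s,s),interpolation=cv2.INTER_CUBIC)
a=[crop("top",253,235,30,266),crop("top",438,215,30,266),crop("top",352,185,50,266)]
b=[crop("scene",378,183,30,266),crop("scene",204,202,30,266),crop("scene",289,230,45,266)]
cv2.imwrite("pics/m1.png",np.vstack([np.hstack(a),np.hstack(b)]))
E
```

```text
(no output)
```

View pics/m1.png

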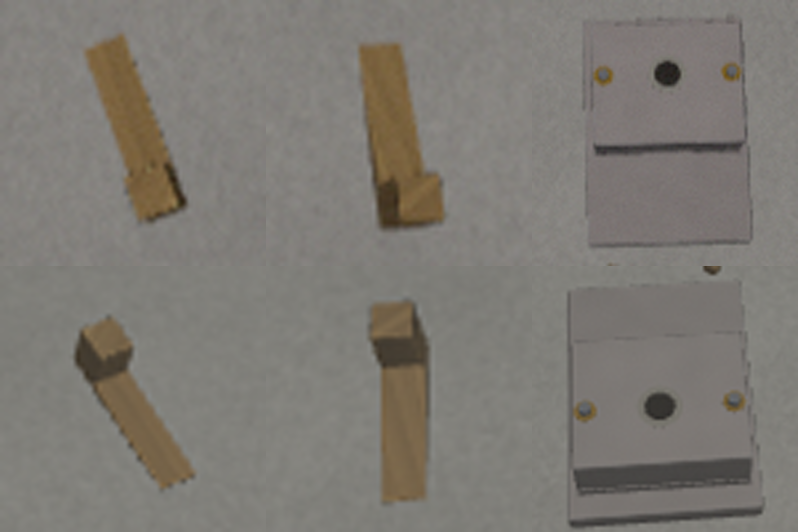

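```bash
cat > h.py <<'E'
import numpy as np,cv2,pickle
def ray(im,u,v):
    R,t=np.array(im["R"]),np.array(im["t"]); return -R.T@t, R.T@np.linalg.solve(im["K"],[u,v,1.])
def plane(im,u,v,z):
    o,d=ray(im,u,v); return o+d*(z-o[2])/d[2]
def tri(a,pa,b,pb):
    (o1,d1),(o2,d2)=ray(a,*pa),ray(b,*pb)
    s=np.linalg.lstsq(np.c_[d1,-d2],o2-o1,rcond=None)[0]
    p,q=o1+s[0]*d1,o2+s[1]*d2; return (p+q)/2,np.linalg.norm(p-q)
def wristim(bot):
    s=bot.sense(); im=bot.get_image("wrist"); H=np.array(im["hand_eye"])
    Rt,p=np.array(s["orientation"]),np.array(s["eef_pos"])
    Rc=Rt@H[:3,:3]; c=Rt@H[:3,3]+p
    im["R"]=Rc.T; im["t"]=-Rc.T@c; return im
E
python3 - <<'E'
from h import *
d=pickle.load(open("im0.pkl","rb"));T,S=d["top"],d["scene"]
print("right block top",tri(T,(442.5,229.2),S,(201.7,183.5)))
print("left block top",tri(T,(257.5,248),S,(371.2,170.5)))
for uv in((359+1,44),(400,44)): print("R tip",plane(T,408+(uv[0]-266)*.2256-.5,185+uv[1]*.2256-.5,.003))
for uv in((589,243),(751,242)): print("apron",plane(T,302+(uv[0]-532)*.376-.5,135+uv[1]*.376-.5,.024))
for uv in((593,146),(744,141)): print("edge",plane(T,302+(uv[0]-532)*.376-.5,135+uv[1]*.376-.5,.084))
from bench import bot
print(bot.get_image("wrist")["hand_eye"])
E
```

```text
right block top (array([ 0.46249787, -0.29200766,  0.06176864]), np.float64(0.00013956525118806421))
left block top (array([0.41145684, 0.26162258, 0.02981752]), np.float64(0.0003411932976919689))
R tip [ 0.578464   -0.27071076  0.003     ]
R tip [ 0.57828996 -0.2991024   0.003     ]
apron [0.47837896 0.06294512 0.024     ]
apron [ 0.47854516 -0.12381596  0.024     ]
edge [0.58047982 0.05705656 0.084     ]
edge [ 0.58510783 -0.11130889  0.084     ]
[[ 8.34930649e-05 -9.57880368e-01 -2.87167536e-01  7.28323833e-02]
 [ 9.99999778e-01  2.69648645e-04 -6.08697277e-04  6.72356283e-05]
 [ 6.60493509e-04 -2.87167421e-01  9.57880178e-01 -7.04063374e-02]
 [ 0.00000000e+00  0.00000000e+00  0.00000000e+00  1.00000000e+00]]
```

The right wedge is the thick one: its block top is at 62 mm, against about 30 for the other. Now close looks at the mould and the wedge.

```bash
cat >> h.py <<'E'
def down(yaw):  # tool x points back (-x of the part), tool y = +y of the part
    c,s=np.cos(yaw),np.sin(yaw); return np.array([[-c,-s,0],[-s,c,0],[0,0,-1.]])
E
python3 - <<'E'
from h import *
from bench import bot
P=[]
for p,yw in(([.50,-.03,.30],0),([.46,-.29,.22],.06)):
    bot.goto(p,down(yw)); bot.hold(.3); P.append(wristim(bot))
pickle.dump(P,open("im1.pkl","wb"))
print(P[0]["K"],bot.sense()["time"],bot.sense()["contact_force"])
cv2.imwrite("pics/w0.png",P[0]["color"][:,:,::-1]);cv2.imwrite("pics/w1.png",P[1]["color"][:,:,::-1])
E
```

```text
[[347.85185494   0.         313.42249131]
 [  0.         347.85185494 195.0502519 ]
 [  0.           0.           1.        ]] 4.0833 [-0.37814876 -0.06287248  0.02806803]
```

View pics/w0.png

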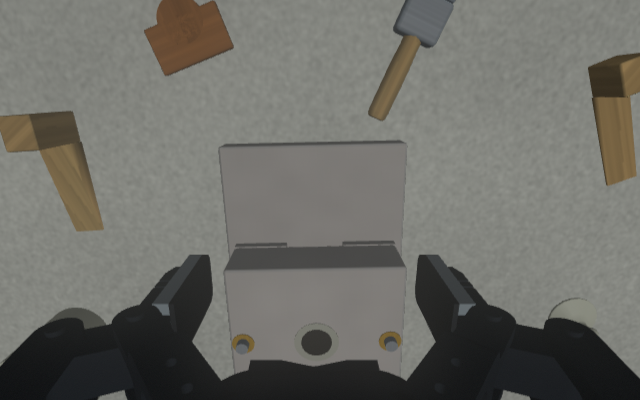

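View pics/w1.png

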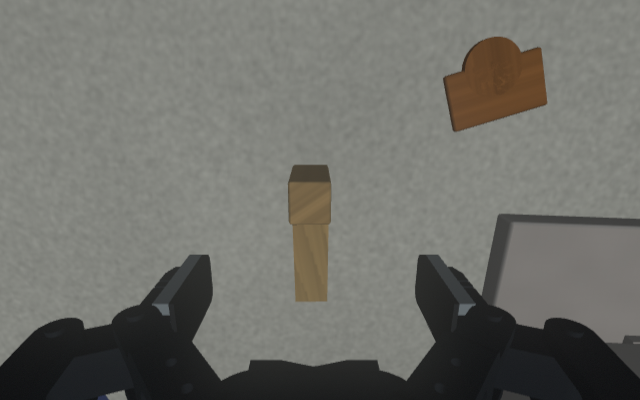

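w0: apron front corners at (220,147) and (406,143). The slot gap lies between the contact lines ending at (287,244) and (343,242). w1: wedge block top spans (289..331, 182..224), with the tip at (296..327, 300).

```bash
python3 - <<'E'
from h import *
M,W=pickle.load(open("im1.pkl","rb"))
for n,l in(("apron front",[(220,147),(406,143)]),("lines",[(236,245),(287,244),(343,242),(394,241.5)]),): 
    for p in l: print(n,plane(M,*p,.024).round(4))
for p in[(225,269),(405,266)]: print("top edge",plane(M,*p,.084).round(4))
# refine wedge by mask
hsv=cv2.cvtColor(W["color"],cv2.COLOR_RGB2HSV); m=cv2.inRange(hsv,(8,70,30),(30,255,255)); m[:, :250]=0;m[:,370:]=0
ys,xs=np.nonzero(m)
print("rows",ys.min(),ys.max())
for v in(170,186,200,215,222,228,245,270,290,298,300,302):
    r=np.nonzero(m[v])[0]; print(v,(r.min(),r.max()) if len(r) else None)
for p in[(289,182),(330,181),(331,224),(290,224)]: print("blk",plane(W,*p,.06).round(4))
for p in[(296,301),(327,300.5)]: print("tip",plane(W,*p,.003).round(4))
E
```

```text
apron front [ 0.481  -0.1231  0.024 ]
apron front [0.4768 0.0623 0.024 ]
lines [ 0.5877 -0.1138  0.024 ]
lines [ 0.5865 -0.0584  0.024 ]
lines [0.5841 0.0023 0.024 ]
lines [0.5834 0.0575 0.024 ]
top edge [ 0.584  -0.1108  0.084 ]
top edge [0.5807 0.0542 0.084 ]
rows 166 300
170 (np.int64(294), np.int64(294))
186 (np.int64(288), np.int64(330))
200 (np.int64(289), np.int64(330))
215 (np.int64(289), np.int64(330))
222 (np.int64(290), np.int64(329))
228 (np.int64(293), np.int64(327))
245 (np.int64(294), np.int64(327))
270 (np.int64(295), np.int64(326))
290 (np.int64(295), np.int64(326))
298 (np.int64(296), np.int64(326))
300 (np.int64(296), np.int64(326))
302 None
blk [ 0.4488 -0.3068  0.06  ]
blk [ 0.4463 -0.2789  0.06  ]
blk [ 0.4777 -0.2758  0.06  ]
blk [ 0.4795 -0.3048  0.06  ]
tip [ 0.5802 -0.2986  0.003 ]
tip [ 0.5778 -0.2692  0.003 ]
```

```bash
cat >> h.py <<'E'
MY=.023; MOUTH=np.array([.584,-.028,.024]); EX=np.array([np.cos(MY),np.sin(MY),0])
E
python3 - <<'E'
from h import *
from bench import bot
print(bot.hold_point_z)
yw=.066; g=np.array([.579,-.2839,0])-.116*np.array([np.cos(yw),np.sin(yw),0])
h=bot.hold_point_z; p=g+[0,0,.038+h]
bot.goto(p+[0,0,.08],down(yw)); bot.servo_line(p,rate=.1)
print("down",bot.sense()["eef_pos"]-p,bot.sense()["contact_force"])
bot.set_gripper(0.0); print("w",bot.sense()["width"],bot.sense()["contact_force"])
bot.servo_line(p+[0,0,.12],rate=.12)
# hover: tip 12 mm before the mouth, underside 50 mm over the apron
t=MOUTH-EX*(.012+.116)+[0,0,.038+h]
bot.goto(t+[0,0,.07],down(MY)); bot.servo_line(t+[0,0,.015],rate=.12); bot.hold(.3)
im=wristim(bot); pickle.dump(im,open("im2.pkl","wb")); cv2.imwrite("pics/w2.png",im["color"][:,:,::-1])
s=bot.sense();print(s["time"],s["width"],s["eef_pos"]-t,s["contact_force"])
E
```

```text
0.0539
down [ 0.00054824 -0.00035526  0.00080473] [ 0.19372176 -0.17210043 -0.06864162]
w 0.3470518656630371 [-0.12712049  0.28479526  2.62739835]
9.025 0.3444670669257422 [3.67616134e-04 2.32434344e-05 1.55555927e-02] [-0.20101818 -0.18524994 -0.38523551]
```

View pics/w2.png

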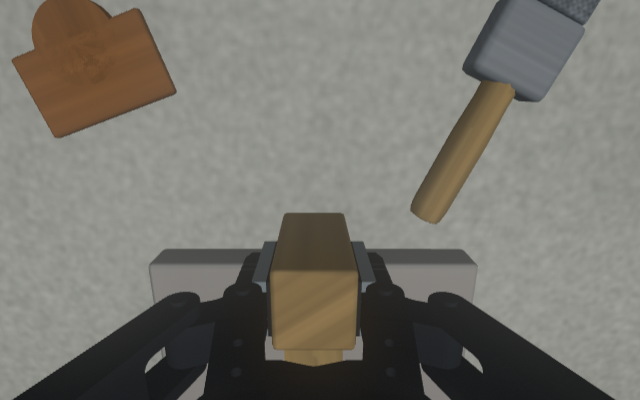

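The wedge sits square between the pads at (315,310), and the mould lies below. Lowering until it touches the apron.

```bash
python3 - <<'E'
from h import *
from bench import bot
h=bot.hold_point_z; t=MOUTH-EX*.128+[0,0,.038+h]
f0=np.array(bot.sense()["contact_force"])
for dz in(.004,.002,.001,0,-.001,-.002,-.003,-.004):
    bot.servo_line(t+[0,0,dz],rate=.04); bot.hold(.1); s=bot.sense(); f=np.array(s["contact_force"])-f0
    print(dz,f.round(2),(s["eef_pos"][2]-t[2]).round(4),np.array(s["wrist_torque"]).round(2))
    if f[2]>2.5: break
for n in("scene","top"):
    i=bot.get_image(n); pickle.dump(i,open(n+"3.pkl","wb"))
    u,v=((289,225) if n=="scene" else (352,190)); c=cv2.resize(i["color"][v-45:v+45,u-45:u+45,::-1],(400,400),interpolation=cv2.INTER_CUBIC)
    cs=c if n=="scene" else np.hstack([cs,c])
cv2.imwrite("pics/m3.png",cs); print(bot.sense()["time"],dz)
E
```

```text
0.004 [0.79 0.23 0.2 ] 0.0039 [-0.01  0.03 -0.03]
0.002 [0.25 0.34 0.06] 0.002 [-0.01  0.05 -0.03]
0.001 [-0.3  -0.43  0.25] 0.001 [-0.03  0.03 -0.01]
0 [-2.1   0.31  4.76] 0.0004 [ 0.    0.26 -0.04]
10.7 0
```

View pics/m3.png

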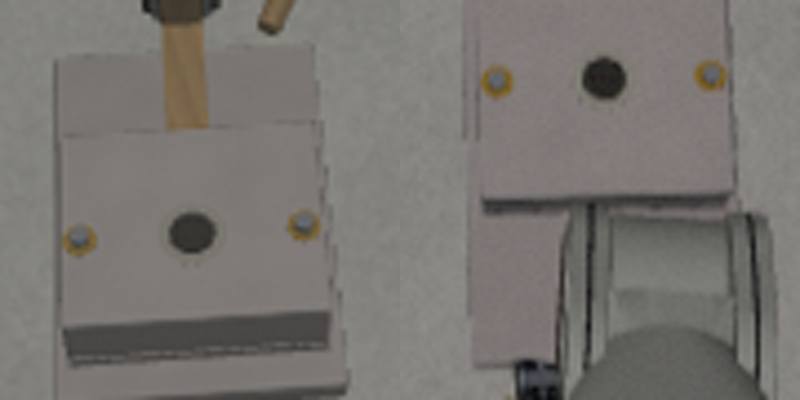

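The wedge lies flat on the apron, in line with the slot. Its tip at (187,128) is at the front edge, mid-width. Pushing in, with the force onset used to find the 30 mm contact point.

```bash
python3 - <<'E'
from h import *
from bench import bot
h=bot.hold_point_z; t0=MOUTH-EX*.116+[0,0,.038+h]
bot.servo_line(t0+EX*.020,rate=.05)
for k in list(range(22,41,2)):
    bot.servo_line(t0+EX*k/1000,rate=.04); bot.hold(.05); s=bot.sense(); f=np.array(s["contact_force"])
    print(k,round(1000*float((np.array(s["eef_pos"])-t0)@EX),1),f.round(1),"w",round(s["width"],3),"Ty",round(float(s["wrist_torque"][1]),2))
    if f@EX<-25 : break
print(bot.sense()["time"])
E
```

```text
22 21.4 [-2.9 -1.4  7.8] w 0.342 Ty 0.63
24 23.5 [-4.  -0.3  7.3] w 0.345 Ty 0.6
26 25.5 [-4.7 -0.1  7.5] w 0.345 Ty 0.62
28 27.5 [-3.5 -0.4  7.8] w 0.344 Ty 0.59
30 29.4 [-3.7  0.1  7.9] w 0.347 Ty 0.55
32 30.2 [-8.2 -0.9 11.5] w 0.345 Ty 1.08
34 30.6 [-13.   -0.4  15.5] w 0.343 Ty 1.74
36 31.0 [-16.4  -0.2  20.4] w 0.343 Ty 2.69
38 31.5 [-20.5  -0.6  23.2] w 0.345 Ty 3.39
40 31.9 [-24.8  -0.9  27.2] w 0.344 Ty 4.22
14.4917
```

Contact came at 30 mm, as expected. The compliant arm then pressed down with 27 N and added friction, so I'll relieve the vertical load while pushing.

```bash
cat > push.py <<'E'
from h import *
from bench import bot
import sys
target,maxc,z,c=[float(a) for a in sys.argv[1:5]]
h=bot.hold_point_z; t0=MOUTH-EX*.116+[0,0,.038+h]
n=0
while n<int(sys.argv[5]):
    n+=1
    bot.servo_line(t0+EX*c/1000+[0,0,z/1000],down(MY),rate=.04); bot.hold(.05); s=bot.sense(); f=np.array(s["contact_force"])
    e=np.array(s["eef_pos"])-t0; x=1000*float(e@EX)
    O=np.array(s["orientation"]); 
    print(f"c {c:.1f} z {z:.1f} x {x:.1f} ez {1000*e[2]:.1f} F",f.round(1),"tilt",round(float(np.degrees(O[:,2]@EX)),2),"w",round(s["width"],3),"Ty",round(float(s["wrist_torque"][1]),2),flush=True)
    if x>=target: break
    z+=float(np.clip(.1*(f[2]-3),-1,1.5))
    if abs(f[2]-3)<6 and f@EX>-30: c=min(c+min(2,max(.5,target-x)),maxc)
print("time",s["time"])
E
python3 push.py 40 46 2.4 40 9
```

```text
c 40.0 z 2.4 x 34.1 ez 0.3 F [-11.6  -0.9   5.9] tilt -0.76 w 0.345 Ty 2.11
c 42.0 z 2.7 x 35.8 ez 0.4 F [-12.3  -0.8   4.9] tilt -0.81 w 0.347 Ty 2.15
c 44.0 z 2.9 x 37.8 ez 0.4 F [-13.   -0.9   3.8] tilt -0.82 w 0.343 Ty 2.14
c 46.0 z 3.0 x 39.8 ez 0.4 F [-12.   -0.1   4.8] tilt -0.82 w 0.346 Ty 2.13
c 46.0 z 3.1 x 39.8 ez 0.5 F [-11.7  -0.5   2.3] tilt -0.82 w 0.348 Ty 2.07
c 46.0 z 3.1 x 39.9 ez 0.5 F [-12.   -0.4   2.1] tilt -0.82 w 0.346 Ty 2.09
c 46.0 z 3.0 x 39.9 ez 0.4 F [-11.6  -0.8   2.9] tilt -0.81 w 0.34 Ty 2.09
c 46.0 z 3.0 x 39.9 ez 0.4 F [-11.4   0.2   2.9] tilt -0.81 w 0.343 Ty 2.12
c 46.0 z 3.0 x 39.9 ez 0.4 F [-10.9  -1.1   3.3] tilt -0.81 w 0.347 Ty 2.13
time 17.1917
```

Pushing now works at 12 N. I'll also command back the 0.8° nose-down tilt so the wedge stays flat, then go on to 55 mm.

```bash
cat >> h.py <<'E'
def pitched(yaw,a):  # nose up by a (rad)
    ey=np.array([-np.sin(yaw),np.cos(yaw),0]); return cv2.Rodrigues(-a*ey)[0]@down(yaw)
E
sed -i 's/down(MY),rate/pitched(MY,.0145),rate/' push.py
python3 push.py 54.5 62 3.0 46 12
```

```text
c 46.0 z 3.0 x 40.1 ez 0.3 F [-9.2 -0.2  1.1] tilt 0.04 w 0.343 Ty 2.33
c 48.0 z 2.8 x 40.9 ez 0.3 F [-14.4  -0.7   7.1] tilt -0.1 w 0.345 Ty 2.79
c 50.0 z 3.2 x 43.9 ez 0.3 F [-10.2  -0.3   1.2] tilt -0.0 w 0.346 Ty 2.29
c 52.0 z 3.0 x 45.2 ez 0.3 F [-13.   -0.    4.7] tilt -0.07 w 0.343 Ty 2.66
c 54.0 z 3.2 x 47.6 ez 0.3 F [-11.3  -0.9   2.4] tilt -0.03 w 0.346 Ty 2.4
c 56.0 z 3.1 x 49.4 ez 0.3 F [-10.8  -0.1   3.2] tilt -0.06 w 0.345 Ty 2.6
c 58.0 z 3.2 x 51.5 ez 0.3 F [-10.8  -0.5   2.4] tilt -0.05 w 0.343 Ty 2.5
c 60.0 z 3.1 x 53.4 ez 0.3 F [-12.    0.1   3.7] tilt -0.06 w 0.347 Ty 2.58
c 61.1 z 3.2 x 54.4 ez 0.3 F [-12.3  -1.1   3.7] tilt -0.07 w 0.349 Ty 2.62
c 61.6 z 3.3 x 54.7 ez 0.3 F [-12.6  -0.4   3.5] tilt -0.1 w 0.344 Ty 2.67
time 20.1917
```

Insertion is 54.7 mm, so about 4.9 mm of lift if 30 mm is the contact point. I'll check the actual lift from the scene camera's sub-pixel shift of the top block.

```bash
python3 - <<'E'
from h import *
from bench import bot
bot.hold(.5)
s=bot.sense();print(s["time"],s["eef_pos"],np.array(s["contact_force"]).round(1))
A=pickle.load(open("scene3.pkl","rb"));B=bot.get_image("scene")
K,R,t=map(np.array,(B["K"],B["R"],B["t"]))
pr=lambda X:(lambda q:q[:2]/q[2])(K@(R@X+t))
g=lambda i:cv2.cvtColor(i["color"],cv2.COLOR_RGB2GRAY).astype(np.float32)
a,b=g(A),g(B)
c=MOUTH+EX*.07+[0,0,.06]; p=pr(c); print("proj",p,"shift/5mm",pr(c+[0,0,.005])-p)
def ecc(u,v,hu,hv):
    u,v=int(u),int(v); W=np.eye(2,3,dtype=np.float32)
    cc,W=cv2.findTransformECC(a[v-hv:v+hv,u-hu:u+hu],b[v-hv:v+hv,u-hu:u+hu],W,cv2.MOTION_TRANSLATION,(3,200,1e-6),None,1)
    return W[:,2],cc
ph=p  # hole
print("hole",ecc(288,232,12,12)); 
print("static ref jug",ecc(182,262,22,22),"box",ecc(208,320,35,20))
print("rear edge",ecc(290,254,25,7))
cs=np.hstack([cv2.resize(i["color"][180:280,239:339,::-1],(400,400),interpolation=cv2.INTER_CUBIC) for i in(A,B)])
cv2.imwrite("pics/m4.png",cs)
E
```

```text
20.6917 [ 0.52272094 -0.02920875  0.11619499] [-12.3  -0.7   3. ]
proj [287.15568879 229.77403289] shift/5mm [-0.05588291 -0.84260826]
hole (array([-0.07885423, -0.7807714 ], dtype=float32), 0.9903233651452011)
static ref jug (array([-0.00142757, -0.00576997], dtype=float32), 0.999436736861985) box (array([0.00607405, 0.00535793], dtype=float32), 0.9991998146358405)
rear edge (array([ 4.61604  , -1.0262569], dtype=float32), 0.995884621828821)
```

View pics/m4.png

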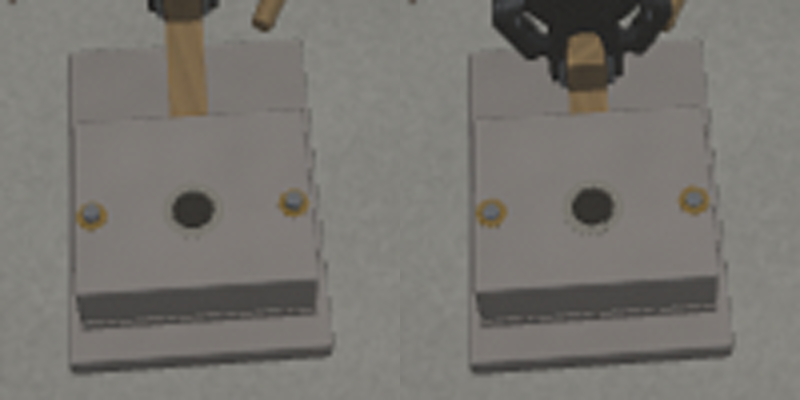

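The hole moved up 0.78 px, where 0.84 px would be 5 mm. That gives about 4.6 mm of lift, in agreement with the 4.9 mm from the push depth. The wedge sits in the slot and is still gripped, with steady forces, so I'm handing in.

```bash
python3 -c "
from bench import bot
bot.finish_job()"
```

```text
the job is handed in; nothing more can be done
```

I picked up the thick wedge (the one on the right), laid it flat on the apron and pushed it about 55 mm into the slot. I handed in at about 21 s with the wedge still gripped and carrying the upper half.

- **Lift:** the push depth gives about 4.9 mm (54.7 mm in, with contact felt at about 30 mm). The scene camera gives about 4.6 mm. The two agree to within the measurement error, and the lift stayed well under 12 mm.
- **Forces:** after a 0.5 s hold, the push was steady at about 12 N and the downward press at about 3 N. Both peaked earlier at about 25–27 N, when the arm flexed and pressed the wedge down just after first contact. I corrected that before pushing on.
- **Failed check:** tracking the upper half's rear edge gave an implausible sideways shift (4.6 px along the edge), so I ignored that reading.
- **Other objects:** the last scene picture showed no shift of the jug or the plaster block behind the mould. I did not re-measure the slim wedge or the other items; no planned move went near them.

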